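# Clip the measuring dipper back on the rack's ring

## Robot

A 6-joint arm with a two-finger parallel gripper is mounted at the origin on the work surface. World frame = base frame: x ahead of the robot, y to its left, z up, the work surface at z = 0. Lengths are in mm, angles in rad, forces in N, time in s.
With the tool pointing down it reaches from about 400 to 925 mm from the base axis. Payload 12.5 kg.
Tool frame: the origin (TCP) lies between the finger pads; the fingertips stand 14 mm ahead of it and the grasp point (between the pads) lies 5 mm behind it; x points along the fingers, y is the direction in which the jaws open and shut, and the axes are right-handed (so a half turn about x gives the same grasp; the last joint's range is limited). The gripper opens to 95 mm and grips with 3 to 60 N. Pads are 20 mm wide; open, the fingers measure 119 mm over their backs; the gripper's body (75 mm by 180 mm) begins 59 mm behind the grasp point.
Start: joints at [-0.106, 0.491, 1.559, -0, 1.092, -0.106], TCP at [625.016, 0.021, 228.661] pointing down, gripper open.
Joint ranges: [-3.1, 3.1], [-0.84, 2.19], [0.05, 2.79], [-1.13, 4.28], [0.06, 2.93], [-2.69, 2.69]. Speed limits (rad/s): [2.22, 2.22, 2.79, 3.14, 3.14, 3.14].

## Interface

Orientations are given as [roll, pitch, yaw] about the fixed x, y, z axes, in that order (R = Rz(yaw) Ry(pitch) Rx(roll)).
In Python, from cell import env, cams gives the robot as it stands.
- The arm moves only by the tool carry_out, never from a script. Its arguments are lists of equal length, an entry for each row: "grip": the closure, from -1 (fully open) to 1 (shut); "linear": the shift along the tool's x, y, z scaled (see below), a list of three; "turn": the turn about the tool's x scaled (see below). In form: {"grip": [grip, ...], "linear": [[tx, ty, tz], ...], "turn": [turn, ...]}. A call has 1 to 5 rows; each row shifts and turns the commanded pose from where the row before left it, along the tool's axes as they then stand; what a row does not reach is not made up. The controller multiplies each number of a shift by 0.5 m and each number of a turn by 180 degrees. A row lasts 1/10 s, in which the tool goes at most 50 mm and 8.59 degrees, less where a joint would pass 70% of its speed; a pose out of reach is approached as far as the arm can. A call with a number of a shift or a turn outside -1 to 1 is refused whole. A call with a gripper value outside its range is refused whole. The fingers move at their own pace and stop on an object; the grip force is fixed at half the most. Time passes only in rows, so rows that do not move let the fingers close. It gives the time, the measured TCP pose, the force and the opening at its end, in the units of the state.
- env.state(): the state, without advancing time (a new reading comes with each control period).
- cams.read_camera(name): name is "scene" or "side" or "wrist"; returns the picture (480x640x3 uint8, blue, green, red); there is no depth.
- cams.camera_info(name): a dict with "fx", "fy", "cx", "cy" (pixels), "view" (4x4, takes a point from world to camera coordinates). Camera axes: x right, y down, z forward; pixel columns grow to the right and rows downward; lengths in mm; the calibration is good to about 2 mm. A picture is of the moment at which its call begins: read the wrist's pose just before it. camera_info takes no time and is no camera call; for the wrist camera it gives the pose at the moment of the call.
- env.job_done(): hands the job in, once; it reports no verdict.
The state is a dict: "t": time; "joints": joint angles; "qvel": joint speeds; "tau": joint torques, N m; "eef_pos": TCP position; "tcp_rot": TCP orientation; "ft_force": force on the tool from outside, world axes, zero at the start; "moment": the same for the moment, N m; "opening": opening from 0.0 (shut) to 1.0 (fully open).
Only numpy, scipy, OpenCV 4.12 (cv2) and the standard library are available. Lean on these libraries where they do the work, as an engineer would, in place of code of your own. Each camera call takes 0.05 s, during which the arm holds its last target. There are 200 camera calls.

## Task

Put the steel measuring dipper that stands on the worktop away on the free ring at the front of the chrome rack: keeping it upright, press its spring-gated hook down over the front of the ring until the ring has gone right up into the hook and the gate has snapped shut beneath it. Then give it a gentle upward tug of about half a kilo, held for a moment, to feel that the shut gate holds, lower it softly until it hangs on the ring, and let go. The rings are only welded wire and easily bent, so never push or pull with more than about a kilo (10 N), do not lean on the rack, and leave the small dipper on the other ring and everything else where it is.

Things in the scene. Friction and masses are not known exactly. Their poses are not given: they have to be found in the camera images.
- dipper: The dipper to hang: steel measuring cup 60 mm across, 52 high (the larger dipper), 192 mm high with its upright handle, 0.2 kg, standing on the worktop. Origin: centre of the cup's underside; z up; x points from the handle strap (x = -30 mm) to the hook's nose. Strap, hook and grip lie in the plane y = 0: hook of 7 mm bar open downward, sprung gate across its mouth, black grip above.
- hook_grip (a point): Middle of the dipper's black grip, where to hold it: a rounded block 30 (dipper x) by 14 (dipper y) by 40 mm high, spanning dipper z = 152 to 192 mm. This point is at dipper (-7, 0, 172) mm. Axes as the dipper.
- hook_seat (a point): Under the hook's bow, at dipper (-4, 0, 141) mm: the centre of the ring's wire lies here when the dipper hangs. Axes as the dipper. The bow stops the wire about here (2 to 4 mm lower if off-centre).
- hook_mouth (a point): Middle of the mouth on the gate's line, at dipper (-4, 0, 120) mm, 21 mm below the seat. Axes as the dipper. Mouth 13 mm wide in x, between shank (bar centred 10 mm to -x) and nose (10 mm to +x; its tip is 6.5 mm below this point). The wire must enter from below, from 2 mm on the shank side to 3 mm on the nose side of the middle, or it jams.
- gate (a joint): Gate's angle, rad: 0 shut, 1.5 fully in. A 5 mm bar hinged on the shank, 10 mm to -x of hook_mouth; it swings up and in only, a spring shuts it. The wire needs about 3 N to start it, up to 9 N on the way (more than the dipper's weight). It passes 1 rad and snaps shut under the wire only 2 to 4 mm short of the bow. Shut, it stops the wire's centre 5 mm above hook_mouth: 16 mm of play.
- eye (a point): Point on the rack, 200 mm up, where the free ring's front bar would be if straight: use has bent the ring, and its bar is up to 7 mm above or below. Ring of 5 mm wire, 29 mm inside, lying level but for the bend, front bar along the rack's y, centre 17 mm behind this point (+x), stiff. The hook's nose goes down inside the ring, its shank stays on the robot's side. Axes as the rack.
- rack: Two-level chrome wire rack, 220 deep (x), 380 wide (y), 220 mm high, fixed to the worktop. Origin: centre of its footprint; z up, front is -x. Two rings stand out from its front rail (x = -110 mm) to x = -166 mm, at y = -62 mm (free) and +62 mm (in use). Deck 204 mm high.
- small_dipper: Smaller dipper of the same make (cup 46 mm across), already hung on the rack's other ring, top at 251 mm. Origin: centre of its cup's underside. To be left alone.
- bowl: Stoneware bowl, 144 mm across, 60 mm high. Origin: centre of its underside. To be left alone.
- coasters: Stack of bamboo coasters, 96 mm across, 54 mm high. Origin: centre of its underside. To be left alone.
- cups: Nested set of steel measuring cups, 76 mm across, 48 mm high, flat handles out to 117 mm along its -x. Origin: centre of its underside. To be left alone.
- dispenser: Frosted plastic push dispenser, 80 mm across, 192 mm high. Origin: centre of its underside. To be left alone.
- rice_bowls: Two stacked rice bowls on the rack's upper level, 114 mm across, 60 mm high. Origin: centre of the underside. To be left alone.
- tea_cup: Tea cup on the rack's upper level, 68 mm across, 50 mm high. Origin: centre of its underside. To be left alone.
- canister: Canister on the rack's lower level, 94 mm across, 99 mm high. Origin: centre of its underside. To be left alone.

How it is judged (in metres and radians):
On the way, in this order (a step that is already met when the one before it is completed fails the run):
1. the ring has pressed the gate open and stands in the hook's mouth (value of joint gate above 0.4 rad and distance between eye and hook_seat below 0.02 m).
2. the ring lies up inside the hook and the gate has snapped shut beneath it (value of joint gate below 0.15 rad and distance between eye and hook_seat below 0.012 m), for 0.05 s.
3. an upward tug presses the shut gate against the ring with at least 2.5 N and the gate holds (value of joint gate below 0.15 rad and contact force between dipper and rack above 2.5 N and z of eye in the frame of dipper between 0.117 and 0.133 m), for 0.2 s.
At the end, for the whole second after the job is handed in: The dipper hangs on the free ring by its hook, released and at rest: the eye point within 13 mm of the hook's seat, the gate shut under it (below 0.15 rad), its weight on the rack, the dipper within 15 degrees of upright (value of joint gate below 0.15 rad and distance between eye and hook_seat below 0.013 m and contact force between dipper and rack above 0.5 N and angle between dipper's own z axis and vertical below 0.26 rad and linear speed of dipper below 0.03 m/s and angular speed of dipper below 0.3 rad/s); the robot touches nothing.
It fails at once if the dipper is pushed, pulled or dropped on the rack with more than 15 N (contact force between dipper and rack above 15 N).
It fails at once if the robot leans on the rack with more than 5 N (contact force between any of the arm, the fingers and rack above 5 N).
It fails at once if the dipper is tipped over by more than 45 degrees (angle between dipper's own z axis and vertical above 0.785 rad).
It fails at once if the small dipper is moved by more than 20 mm or any other thing by more than 20 mm (distance of any of small_dipper, bowl, coasters, cups, dispenser, rice_bowls, tea_cup, canister from where it was at the start of the episode above 0.02 m).
It also fails if it takes over 64 s, if anything falls off the work surface, if the arm or the gripper's body presses on something with over 40 N, if the wrist force passes 120 N, or if a joint passes its speed limit or range.

## Working session

There is one attempt and no reset: what is moved stays moved. The work goes in short steps, Python scripts to look and compute and a tool call to move; the robot and the scene stay as the last step left them, time stands still between calls to the robot, and variables do not carry over. Pictures are saved under pics/ and viewed, about 8 in all and at most 12, crops included, and the job is handed in when it is done.

Besides the shell and the picture viewer there is one more tool, called after ">>>" as name(argument=value, ...), one argument or row to a line, values as JSON. carry_out: Moves the arm, as the interface text tells. Shifts and turns lie within -1 to 1; 1 stands for 0.5 m of shift or 180 degrees of turn. Its arguments: {"type":"object","properties":{"grip":{"type":"array"},"linear":{"type":"array"},"turn":{"type":"array"}},"required":["grip","linear","turn"]}

```bash
mkdir -p pics; ls; python3 - <<'E'
from cell import env,cams
import cv2
s=env.state(); print(s)
for n in ["scene","side","wrist"]:
    i=cams.camera_info(n); print(n,{k:(v if k!='view' else [[round(float(x),4) for x in r] for r in v]) for k,v in i.items()})
    cv2.imwrite(f"pics/{n}0.png",cams.read_camera(n))
E
```

```text
pics
{'t': 0.0, 'joints': array([-1.05576513e-01,  4.91573559e-01,  1.55943891e+00, -9.62141480e-06,
        1.09168441e+00, -1.05573471e-01]), 'qvel': array([-0.00120165, -0.00058035, -0.00035447, -0.00207694, -0.00038295,
       -0.0005651 ]), 'tau': array([-9.52334158e-04, -6.12640929e+01, -2.58175153e+01,  6.92750537e-02,
        4.83079045e-02, -1.38641695e-05]), 'eef_pos': array([6.24780787e+02, 5.84187033e-02, 2.28056666e+02]), 'tcp_rot': array([-1.66864226,  1.56969206,  3.04374812]), 'ft_force': array([ 0.36235682, -0.35328011, -0.91688381]), 'moment': array([-0.02672526,  0.03541368, -0.00746908]), 'opening': 0.9981991391816144}
scene {'fx': 477.3835934955087, 'fy': 477.3835934955087, 'cx': 320.8106564125442, 'cy': 240.70179801839575, 'view': [[-0.1132, 0.9935, 0.0153, 104.3605], [0.8409, 0.104, -0.5311, -396.0125], [-0.5293, -0.0473, -0.8471, 1658.4592], [0.0, 0.0, 0.0, 1.0]]}
side {'fx': 550.4680110410635, 'fy': 550.4680110410635, 'cx': 319.22882904874194, 'cy': 243.04669639772663, 'view': [[0.8853, -0.4646, -0.0196, -518.5434], [-0.2667, -0.4727, -0.8399, 245.8797], [0.3809, 0.7488, -0.5424, 1003.71], [0.0, 0.0, 0.0, 1.0]]}
wrist {'fx': 401.31464386684075, 'fy': 401.31464386684075, 'cx': 322.4108659255319, 'cy': 241.17889104605354, 'view': [[1.0, 0.0001, -0.0008, -624.7192], [0.0004, -0.9656, 0.2602, -30.4457], [-0.0008, -0.2602, -0.9656, 390.9969], [0.0, 0.0, 0.0, 1.0]]}
```

View pics/scene0.png

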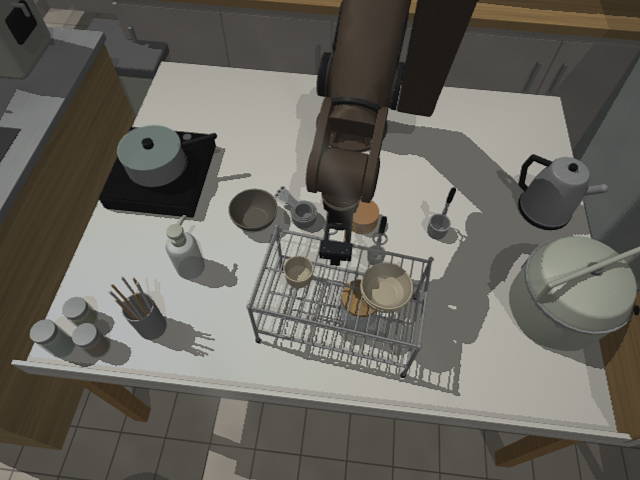

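View pics/side0.png

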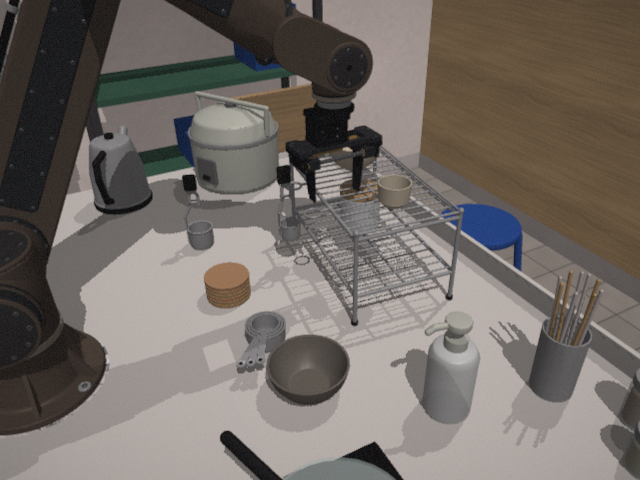

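The scene image shows the dipper at about (440,220) and the rack below it, with the small dipper at (380,235). In the side view the dipper's grip is at (190,182), its cup at (200,235), and the free ring at about (302,261). Next is the wrist view, and triangulating these points.

```bash
cat > h.py <<'E'
import numpy as np, cv2, json
from scipy.spatial.transform import Rotation as Rt
def ray(i,p):
    V=np.array(i['view']);R=V[:3,:3];c=-R.T@V[:3,3]
    d=R.T@np.array([(p[0]-i['cx'])/i['fx'],(p[1]-i['cy'])/i['fy'],1.]);return c,d/np.linalg.norm(d)
def tri(*ps):
    A=0;b=0
    L=[ray(*p) for p in ps]
    for c,d in L:
        M=np.eye(3)-np.outer(d,d);A=A+M;b=b+M@c
    x=np.linalg.solve(A,b);return x,[round(float(np.linalg.norm((np.eye(3)-np.outer(d,d))@(x-c))),1) for c,d in L]
def plane(i,p,z):
    c,d=ray(i,p);return c+d*(z-c[2])/d[2]
def proj(i,X):
    V=np.array(i['view']);q=V[:3,:3]@np.array(X,float)+V[:3,3];return np.array([q[0]/q[2]*i['fx']+i['cx'],q[1]/q[2]*i['fy']+i['cy']])
def tool(s): return Rt.from_euler('xyz',s['tcp_rot']).as_matrix()
E
python3 - <<'E'
from h import *
from cell import env,cams
S=cams.camera_info('scene');D=cams.camera_info('side')
print(tool(env.state()).round(3))
print('grip',tri((S,(451,193)),(D,(190,182))))
print('cup',tri((S,(438,226)),(D,(200,235))))
a=cv2.imread('pics/scene0.png')[150:400,230:480];b=cv2.imread('pics/side0.png')[130:330,150:400]
cv2.imwrite('pics/c1.png',np.hstack([cv2.resize(a,(400,400),interpolation=cv2.INTER_CUBIC),cv2.resize(b,(400,320),interpolation=cv2.INTER_CUBIC)[:, :] if 0 else cv2.copyMakeBorder(cv2.resize(b,(400,320),interpolation=cv2.INTER_CUBIC),0,80,0,0,0)]))
E
```

```text
[[-0.001  1.     0.   ]
 [ 0.     0.    -1.   ]
 [-1.    -0.001 -0.   ]]
grip (array([398.23029449, 287.75032298, 175.94638357]), [4.4, 4.4])
cup (array([403.22920389, 287.20880703,  27.88010937]), [1.8, 1.8])
```

View pics/wrist0.png

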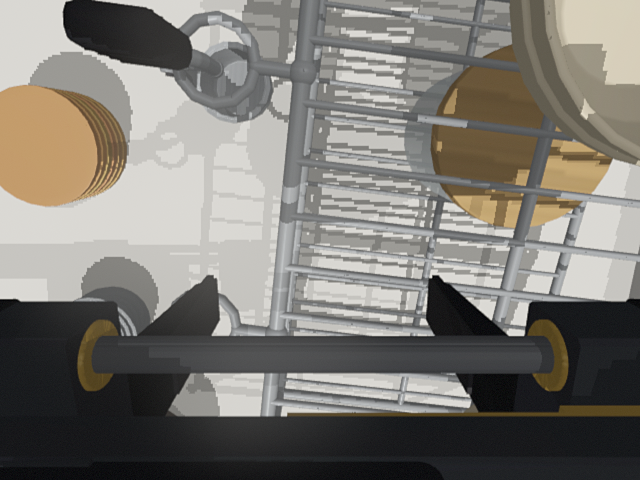

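>>> carry_out(
  grip=[-1, -1, -1, -1, -1],
  linear=[
    [-0.08, 0, 0],
    [-0.08, 0, 0.06],
    [0, -0.05, 0.08],
    [0, -0.05, 0.08],
    [0, 0, 0],
  ],
  turn=[0, 0, 0, 0, 0],
)

```text
t: 0.65
eef_pos: [572.9, -113.5, 308.9]
tcp_rot: [-0.468, 1.57, -2.043]
ft_force: [0.4, 0.6, -0.3]
opening: 1.003
```

>>> carry_out(
  grip=[-1, -1],
  linear=[
    [0, 0, 0],
    [0, 0, 0],
  ],
  turn=[0, 0],
)

```text
t: 0.85
eef_pos: [575.4, -109.4, 308.5]
tcp_rot: [-3.071, 1.571, 1.641]
ft_force: [-1.0, 0.2, 0.4]
opening: 0.996
```

```bash
cat > snap.py <<'E'
import sys
from h import *
from cell import env,cams
n=sys.argv[1]
i=cams.camera_info('wrist');im=cams.read_camera('wrist')
cv2.imwrite(f'pics/{n}.png',im);json.dump({k:np.array(v).tolist() for k,v in i.items()},open(f'pics/{n}.json','w'))
s=env.state();print(s['t'],s['eef_pos'],s['ft_force'])
E
python3 snap.py r1
```

```text
0.9 [ 575.46621482 -109.15538499  308.42589498] [-0.2889319  -0.60761189 -0.0897991 ]
```

View pics/r1.png

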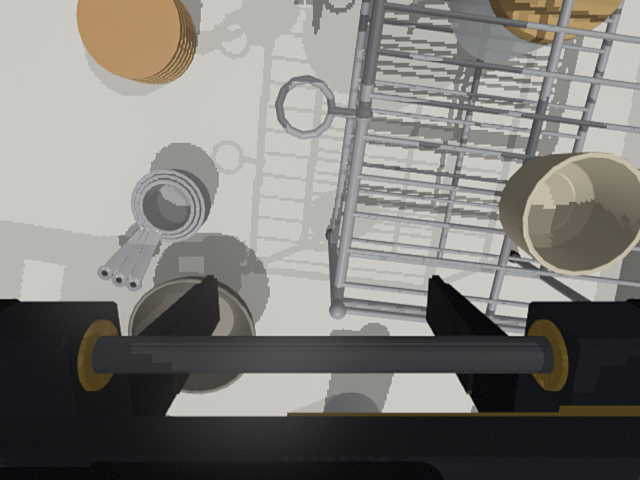

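>>> carry_out(
  grip=[-1, -1, -1, -1, -1],
  linear=[
    [0, -0.04, -0.08],
    [0.06, -0.02, -0.06],
    [0.06, 0, 0],
    [0, 0, 0],
    [0, 0, 0],
  ],
  turn=[0, 0, 0, 0, 0],
)

```text
t: 1.4
eef_pos: [545.7, -39.5, 249.1]
tcp_rot: [-1.728, 1.57, 2.985]
ft_force: [0.7, -0.7, 0.2]
opening: 0.998
```

```bash
python3 snap.py r2; python3 - <<'E'
from h import *
a=cv2.imread('pics/r2.png')
i1=json.load(open('pics/r1.json'));i2=json.load(open('pics/r2.json'))
c=plane(i1,(305,107),200);q=proj(i2,c);print(c,q,plane(i1,(357,200),215),plane(i1,(372,30),215))
a1=cv2.imread('pics/r1.png')[67:147,265:365]
x,y=q.astype(int);x0=max(0,x-80);y0=max(0,y-64);a2=a[y0:y0+128,x0:x0+160];print(x0,y0,a2.shape)
A=cv2.resize(a1,(480,384),interpolation=cv2.INTER_NEAREST);B=cv2.resize(a2,None,fx=3,fy=3,interpolation=cv2.INTER_NEAREST)
out=np.zeros((800,480,3),np.uint8)[:790];out=np.zeros((400,480*2,3),np.uint8)
h=np.zeros((384,800,3),np.uint8);A=cv2.resize(A,(320,256));h[:256,:320]=A;h[:B.shape[0],320:320+B.shape[1]]=B
cv2.imwrite('pics/r12.png',h)
E
```

```text
1.45 [545.91153311 -39.89827452 249.65766216] [ 1.44655291 -0.39554049  0.67831486]
[564.51422069 -21.23387298 200.        ] [357.82755085 238.70605987] [597.2187148  -77.65638659 215.        ] [603.48707097  19.28247994 215.        ]
277 174 (128, 160, 3)
```

View pics/r12.png

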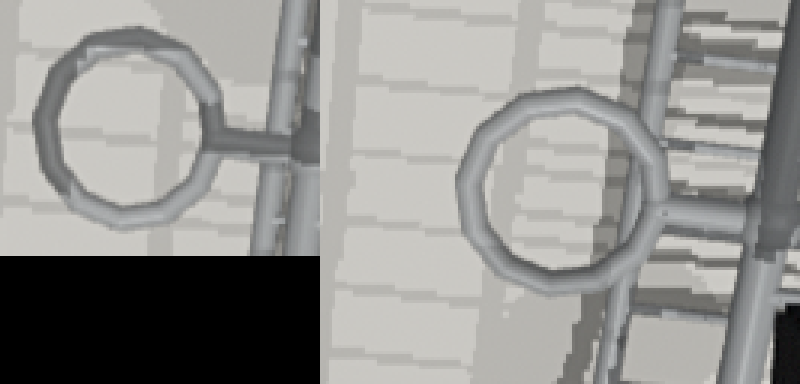

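The ring shows clearly in both views. Its centre is at (305,107) in r1 and (357.5,238) in r2, and its front bar is at (279.5,107) and (327,237). The stub points right and slightly down.

```bash
python3 - <<'E'
from h import *
from cell import env,cams
i1=json.load(open('pics/r1.json'));i2=json.load(open('pics/r2.json'))
S=cams.camera_info('scene');D=cams.camera_info('side')
print('front',tri((i1,(279.5,106)),(i2,(327,236.5))))
print('centre',tri((i1,(305,107.3)),(i2,(357.6,238.2))))
c=tri((i1,(279.5,106)),(i2,(327,236.5)))[0]
print('side pix of it',proj(D,c), 'base of stub',tri((i1,(265+212/3.2,67+138/3.2)),(i2,(277+(662-320)/3,174+208/3))))
# rail direction: long rail in r2
print(plane(i2,(277+(795-320)/3,174),215),plane(i2,(277+(738-320)/3,174+380/3),215))
for n,(u,v) in (('top',(440,205)),):pass
im=cv2.imread('pics/side0.png');m=(im.max(2)<30).astype(np.uint8)
_,_,st,ce=cv2.connectedComponentsWithStats(m[150:210,150:310]);print(st,ce+[150,150])
E
```

```text
front (array([548.24589182, -20.54217032, 197.98109706]), [0.1, 0.1])
centre (array([564.4832655 , -21.32201913, 198.64472304]), [0.0, 0.0])
side pix of it [305.32869074 214.30262785] base of stub (array([581.31305547, -23.08174849, 203.06706629]), [0.4, 0.4])
[598.90494387  14.28179731 215.        ] [593.95182155 -50.11890008 215.        ]
[[   0    0  160   60 8887]
 [ 136    0   24   44  313]
 [ 154    4    2    2    2]
 [ 158    5    1    1    1]
 [ 152    6    1    1    1]
 [ 127   16   13   18  196]
 [  33   25   13   16  171]
 [  53   25    6    5   19]
 [   0   44    2    7   10]] [[226.71317655 180.08968156]
 [300.12460064 164.4313099 ]
 [304.5        154.5       ]
 [308.         155.        ]
 [302.         156.        ]
 [283.24489796 174.32142857]
 [188.98245614 182.19298246]
 [205.52631579 177.05263158]
 [150.5        197.        ]]
```

>>> carry_out(
  grip=[-1, -1, -1, -1, -1],
  linear=[
    [-0.06, -0.06, 0],
    [-0.04, -0.08, -0.03],
    [0, -0.06, -0.08],
    [0, -0.04, -0.08],
    [0, -0.03, -0.08],
  ],
  turn=[0, 0, 0, 0, 0],
)

```text
t: 1.95
eef_pos: [409.4, 95.8, 300.6]
tcp_rot: [1.661, 1.567, 0.088]
ft_force: [-0.1, 0.2, 0.6]
opening: 1.002
```

>>> carry_out(
  grip=[-1, -1, -1, -1, -1],
  linear=[
    [0, 0, -0.08],
    [0, 0, -0.08],
    [0, 0, -0.06],
    [0, 0, 0],
    [0, 0, 0],
  ],
  turn=[0, 0, 0, 0, 0],
)

```text
t: 2.45
eef_pos: [410.4, 205.3, 299.6]
tcp_rot: [1.752, 1.569, 0.183]
ft_force: [0.2, -0.0, 0.1]
opening: 1.002
```

```bash
python3 snap.py d1
```

```text
2.5 [410.39575283 204.6724231  299.41702823] [-0.30225512  0.54464436 -0.0990367 ]
```

View pics/d1.png

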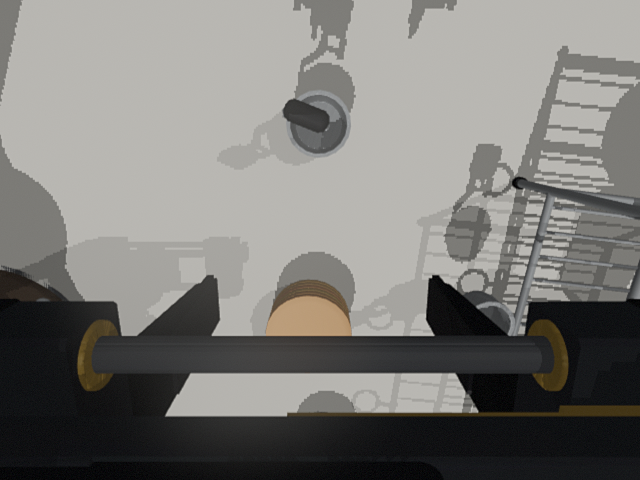

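The grip is the black bar centred at (306,115), running (285,108) to (328,122). The cup rim is around (318,124).

```bash
cat > dip.py <<'E'
import sys
from h import *
i=json.load(open(f'pics/{sys.argv[1]}.json'));im=cv2.imread(f'pics/{sys.argv[1]}.png')
x0,y0,x1,y1=map(int,sys.argv[2:6])
m=(im.max(2)<60).astype(np.uint8)[y0:y1,x0:x1]
n,l,st,ce=cv2.connectedComponentsWithStats(m);k=1+st[1:,4].argmax()
c=cv2.findContours((l==k).astype(np.uint8),0,2)[0][0]+[x0,y0]
r=cv2.minAreaRect(c);b=cv2.boxPoints(r);print('box',r,b.round(1).tolist(),'area',st[k])
V=np.array(i['view']);print('cam',-V[:3,:3].T@V[:3,3])
p=[plane(i,q,192) for q in b];print('corners@192',np.round(p,1).tolist(),'centroid@182',plane(i,ce[k]+[x0,y0],182))
e=[p[1]-p[0],p[2]-p[1]];e=max(e,key=np.linalg.norm);print('len',np.linalg.norm(e),'ang',np.degrees(np.arctan2(e[1],e[0])))
E
python3 dip.py d1 260 80 350 150
python3 -c "
from h import *
i=json.load(open('pics/d1.json'));print(plane(i,(318.5,123.5),52))"
```

```text
box ((305.862060546875, 115.3448257446289), (46.05244445800781, 21.91204833984375), 21.801410675048828) [[280.3999938964844, 117.0], [288.6000061035156, 96.5999984741211], [331.29998779296875, 113.69999694824219], [323.20001220703125, 134.10000610351562]] area [ 24  20  45  32 538]
cam [410.16427572 277.60900038 456.4106229 ]
corners@192 [[384.1, 287.4, 192.0], [389.5, 299.5, 192.0], [416.2, 289.4, 192.0], [411.1, 277.0, 192.0]] centroid@182 [399.6739215  290.35590392 182.        ]
len 28.517804552683526 ang -20.76406818755469
[407.03834437 286.59979499  52.        ]
```

>>> carry_out(
  grip=[-1, -1, -1, -1, -1],
  linear=[
    [0.02, 0.046, -0.064],
    [0.02, 0.046, -0.064],
    [0.02, 0, 0],
    [0, 0, 0],
    [0, 0, 0],
  ],
  turn=[0, -0.0426, -0.0426, -0.0426, -0.0426],
)

```text
t: 3.0
eef_pos: [456.6, 267.9, 268.7]
tcp_rot: [-1.131, 1.57, -2.162]
ft_force: [0.2, -0.5, -0.2]
opening: 0.996
```

>>> carry_out(
  grip=[-1, -1, -1, -1, -1],
  linear=[
    [0, 0, 0],
    [0, 0, 0],
    [0, 0, 0],
    [0, 0, 0],
    [0, 0, 0],
  ],
  turn=[-0.0426, -0.0426, -0.0426, -0.0426, -0.0426],
)

```text
t: 3.5
eef_pos: [456.7, 267.7, 269.3]
tcp_rot: [0.586, 1.57, 0.223]
ft_force: [-0.4, 0.6, 1.1]
opening: 1.001
```

>>> carry_out(
  grip=[-1, -1, -1],
  linear=[
    [0, 0, 0],
    [0, 0, 0],
    [0, 0, 0],
  ],
  turn=[0, 0, 0],
)

```text
t: 3.8
eef_pos: [456.3, 268.5, 268.9]
tcp_rot: [0.607, 1.57, 0.237]
ft_force: [-0.5, 0.1, 0.4]
opening: 1.0
```

```bash
python3 snap.py d2; python3 -c "
from h import *
from cell import env
s=env.state();print(tool(s).round(3),s['joints'].round(2))
i=json.load(open('pics/d2.json'));print(proj(i,(400,289.5,192)))"
```

```text
3.85 [456.17516118 268.69600892 268.79700516] [-0.02104147  0.19763183 -0.1095993 ]
[[ 0.     0.361  0.933]
 [ 0.     0.933 -0.361]
 [-1.     0.     0.   ]] [ 0.41  0.31  1.74 -0.    1.09 -0.79]
[322.02863381 156.01778484]
```

View pics/d2.png

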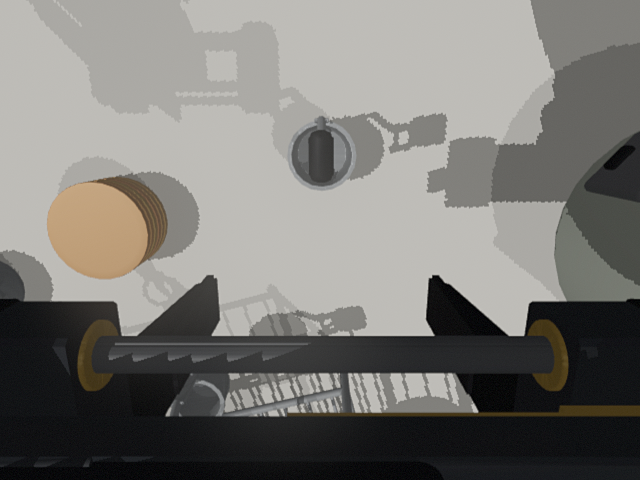

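```bash
python3 dip.py d2 300 125 345 190; python3 -c "
from h import *
a=json.load(open('pics/d1.json'));b=json.load(open('pics/d2.json'))
print(tri((a,(305.9,115.3)),(b,(321,156.5))), tri((a,(318.5,123.5)),(b,(322,155))),plane(b,(322,155),52))
im=cv2.imread('pics/d2.png');print(im[110:200:4,321].max(1))"
```

```text
box ((328.9247741699219, 150.55247497558594), (45.30040740966797, 14.684808731079102), 69.14553833007812) [[314.0, 132.0], [327.70001220703125, 126.80000305175781], [343.79998779296875, 169.10000610351562], [330.1000061035156, 174.3000030517578]] area [ 14   6  19  44 235]
cam [388.2644977  294.34349726 425.63480441]
corners@192 [[386.0, 290.1, 192.0], [386.2, 298.3, 192.0], [411.4, 298.5, 192.0], [411.3, 290.1, 192.0]] centroid@182 [398.05758726 294.34213363 182.        ]
len 25.21521535752029 ang 0.579853302656977
(array([400.14128916, 288.67225944, 188.50455614]), [0.1, 0.1]) (array([406.8575809 , 286.76537503,  39.5347182 ]), [0.1, 0.1]) [406.17551627 286.9021651   52.        ]
[169 173 107 109 109  63  61  62  65  65  65  64  63  64  64  66  67  69
  73 119 162 189 189]
```

>>> carry_out(
  grip=[-1, -1, -1, -1, -1],
  linear=[
    [0.02, -0.003, -0.06],
    [0.02, 0, -0.059],
    [0.06, 0, 0],
    [0.06, 0, 0],
    [0.037, 0, 0],
  ],
  turn=[0, 0, 0, 0, 0],
)

```text
t: 4.35
eef_pos: [399.3, 288.8, 168.6]
tcp_rot: [-2.211, 1.57, -2.579]
ft_force: [0.1, 0.5, 0.8]
opening: 1.002
```

>>> carry_out(
  grip=[-1, -1, 0, 0.4, 0.6],
  linear=[
    [0, 0, 0],
    [0, 0, 0],
    [0, 0, 0],
    [0, 0, 0],
    [0, 0, 0],
  ],
  turn=[0, 0, 0, 0, 0],
)

```text
t: 4.85
eef_pos: [400.2, 289.0, 170.9]
tcp_rot: [0.835, 1.569, 0.468]
ft_force: [0.1, -0.2, 0.1]
opening: 0.805
```

>>> carry_out(
  grip=[1, 1, 1, 1, 1],
  linear=[
    [0, 0, 0],
    [0, 0, 0],
    [0, 0, 0],
    [0, 0, 0],
    [0, 0, 0],
  ],
  turn=[0, 0, 0, 0, 0],
)

```text
t: 5.35
eef_pos: [399.9, 288.9, 170.1]
tcp_rot: [0.256, 1.571, -0.111]
ft_force: [-0.1, -0.5, -0.1]
opening: 0.384
```

>>> carry_out(
  grip=[1, 1, 1, 1, 1],
  linear=[
    [0, 0, 0],
    [0, 0, 0],
    [0, 0, 0],
    [0, 0, 0],
    [0, 0, 0],
  ],
  turn=[0, 0, 0, 0, 0],
)

```text
t: 5.85
eef_pos: [399.9, 289.0, 170.1]
tcp_rot: [0.754, 1.571, 0.388]
ft_force: [0.4, 0.3, -0.5]
opening: 0.147
```

>>> carry_out(
  grip=[1, 1, 1, 1, 1],
  linear=[
    [0, 0, 0],
    [0, 0, 0],
    [0, 0, 0],
    [0, 0, 0],
    [0, 0, 0],
  ],
  turn=[0, 0, 0, 0, 0],
)

```text
t: 6.35
eef_pos: [399.9, 288.9, 170.1]
tcp_rot: [-1.647, 1.571, -2.013]
ft_force: [-0.4, 0.3, -1.0]
opening: 0.146
```

Opening 13.9 mm matches the 14 mm grip, so the dipper is held. Now lift, turn to the rack's yaw and carry it across.

>>> carry_out(
  grip=[1, 1, 1, 1, 1],
  linear=[
    [-0.03, 0, 0],
    [-0.05, 0, 0],
    [-0.05, 0, 0],
    [-0.05, 0, 0],
    [-0.03, 0, 0],
  ],
  turn=[0, 0, 0, 0, 0],
)

```text
t: 6.85
eef_pos: [400.0, 289.0, 276.8]
tcp_rot: [0.785, 1.569, 0.418]
ft_force: [0.7, 0.2, -2.4]
opening: 0.149
```

>>> carry_out(
  grip=[1, 1, 1, 1, 1],
  linear=[
    [0, 0, 0],
    [0, 0, 0],
    [0, 0, 0],
    [0, 0, 0],
    [0, -0.05, 0.01],
  ],
  turn=[-0.0236, -0.0236, -0.0236, -0.0236, 0],
)

```text
t: 7.35
eef_pos: [403.0, 264.6, 274.9]
tcp_rot: [2.246, 1.57, 2.181]
ft_force: [0.4, -0.5, -1.6]
opening: 0.15
```

>>> carry_out(
  grip=[1, 1, 1, 1, 1],
  linear=[
    [0, -0.07, 0.012],
    [0, -0.08, 0.013],
    [0, -0.08, 0.014],
    [0, -0.08, 0.014],
    [0, -0.08, 0.014],
  ],
  turn=[0, 0, 0, 0, 0],
)

```text
t: 7.85
eef_pos: [422.7, 65.2, 275.2]
tcp_rot: [-0.736, 1.571, -0.806]
ft_force: [1.4, 1.3, -1.5]
opening: 0.144
```

>>> carry_out(
  grip=[1, 1, 1, 1, 1],
  linear=[
    [0, -0.08, 0.014],
    [0, -0.06, 0.014],
    [0, -0.032, 0],
    [0, 0, 0],
    [0, 0, 0],
  ],
  turn=[0, 0, 0, 0, 0],
)

```text
t: 8.35
eef_pos: [430.7, -19.9, 275.0]
tcp_rot: [2.562, 1.57, 2.491]
ft_force: [0.6, -0.9, -2.3]
opening: 0.145
```

```bash
python3 snap.py h1; python3 -c "
from h import *
from cell import env,cams
s=env.state();print(tool(s).round(3),s['opening'])
cv2.imwrite('pics/s1.png',cams.read_camera('side'))
im=cv2.imread('pics/s1.png');w=cv2.imread('pics/h1.png')
i=json.load(open('pics/h1.json'));print(proj(i,(548,-20.4,198)))
D=cams.camera_info('side');p=proj(D,(548,-20,198)).astype(int);q=proj(D,s['eef_pos']).astype(int);print(p,q)
A=cv2.resize(im[110:310,180:380],(400,400),interpolation=2);B=cv2.resize(w,(400,300));B=cv2.copyMakeBorder(B,0,100,0,0,0)
cv2.imwrite('pics/v1.png',np.hstack([A,B]))"
```

```text
8.4 [430.80916584 -19.48630249 275.09566345] [-0.07413741  0.60519659 -1.88720786]
[[-0.     0.07   0.998]
 [ 0.     0.998 -0.07 ]
 [-1.     0.    -0.   ]] 0.14896261419019086
[334.68922255 419.94890576]
[305 214] [246 193]
```

View pics/v1.png

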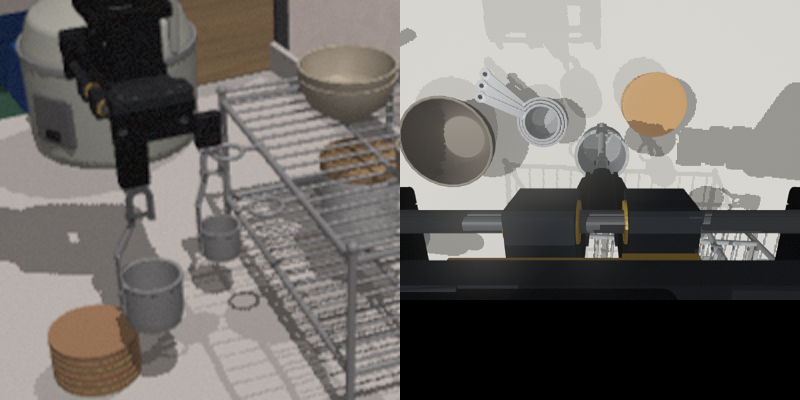

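>>> carry_out(
  grip=[1, 1, 1, 1, 1],
  linear=[
    [0, 0.014, 0.02],
    [0, 0, 0.04],
    [0, 0, 0.04],
    [0, 0, 0.04],
    [0, 0, 0.036],
  ],
  turn=[0, 0, 0, 0, 0],
)

```text
t: 8.95
eef_pos: [520.8, -17.9, 275.0]
tcp_rot: [0.319, 1.57, 0.25]
ft_force: [-0.0, 1.1, -2.2]
opening: 0.146
```

>>> carry_out(
  grip=[1, 1, 1, 1, 1],
  linear=[
    [0, 0, 0.026],
    [0, 0, 0.02],
    [0, 0, 0.004],
    [0, 0, 0],
    [0, 0, 0],
  ],
  turn=[0, 0, 0, 0, 0],
)

```text
t: 9.45
eef_pos: [543.7, -20.7, 275.2]
tcp_rot: [3.058, 1.571, 2.988]
ft_force: [-0.1, -0.7, -2.3]
opening: 0.144
```

```bash
python3 snap.py h2; python3 -c "
from h import *
from cell import env,cams
s=env.state();print(s['ft_force'])
cv2.imwrite('pics/s2.png',cams.read_camera('side'));cv2.imwrite('pics/sc2.png',cams.read_camera('scene'))
im=cv2.imread('pics/s2.png');w=cv2.imread('pics/sc2.png')
i=json.load(open('pics/h2.json'))
S=cams.camera_info('scene');D=cams.camera_info('side')
for X in ((548,-20.4,198),(565,-21.5,198.5)):print(proj(i,X),proj(D,X),proj(S,X))
A=cv2.resize(im[165:265,260:360],(400,400),interpolation=2);p=proj(S,(548,-20,198)).astype(int);print(p)
B=cv2.resize(w[p[1]-50:p[1]+50,p[0]-50:p[0]+50],(400,400),interpolation=2)
cv2.imwrite('pics/v2.png',np.hstack([A,B]))"
```

```text
9.5 [543.68367333 -20.78900176 275.32284911] [-0.60259167  0.26132155 -2.45799506]
[-0.60259167  0.26132155 -2.45799506]
[324.55279919 263.45764157] [305.185213   214.29385342] [330.77989332 223.81807982]
[324.6540672  289.72673559] [313.07100336 212.20657813] [329.65332464 229.25687182]
[330 223]
```

View pics/v2.png

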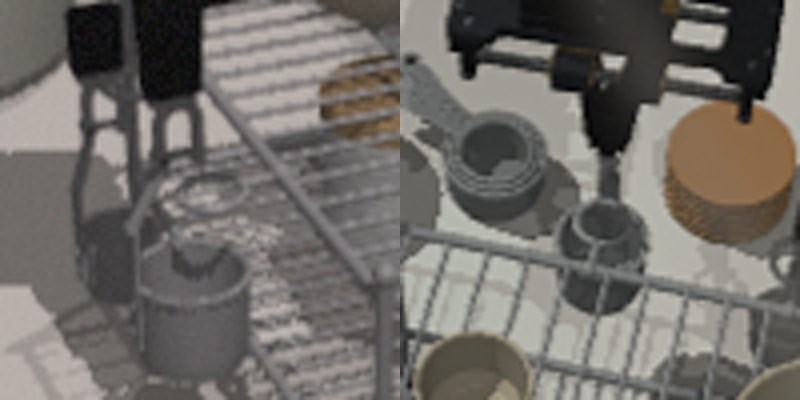

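Left, the side view: the hook's shank is at crop x 157 and its nose at 197, above the ring centred at (210,192) with its bar at about (178,196). That matches the predicted bar at (180,197). A numeric check of the mouth follows.

```bash
python3 - <<'E'
from h import *
from cell import env,cams
s=env.state();D=cams.camera_info('side');R=tool(s);t=s['eef_pos'];z=R[:,2]
im=cv2.imread('pics/s2.png');k=10;x0,y0=290,182
B=cv2.resize(im[y0:y0+50,x0:x0+45],None,fx=k,fy=k,interpolation=cv2.INTER_CUBIC)
def P(dx,dz): return t+z*(dx+7)+np.array([0,0,dz-170.1])
def mark(X,c):
    p=proj(D,X);q=(int((p[0]+.5-x0)*k),int((p[1]+.5-y0)*k));cv2.drawMarker(B,q,c,0,14,1);return p.round(1),q
for n,dx,dz,c in (('shank',-14,120,(0,0,255)),('nose',6,120,(0,255,0)),('mouth',-4,120,(255,0,0)),('tip',6,113.5,(0,255,0)),('seat',-4,141,(255,0,255))):print(n,*mark(P(dx,dz),c))
print('bar',mark(np.array([548,-20.4,198]),(0,255,255)))
print(P(-4,120))
cv2.imwrite('pics/v3.png',B)
E
```

```text
shank [299.6 203.5] (100, 220)
nose [309.1 201.4] (195, 198)
mouth [304.3 202.5] (148, 209)
tip [309.2 204.3] (196, 227)
seat [304.  192.9] (144, 113)
bar (array([305.2, 214.3]), (156, 327))
[546.81976345 -21.07929633 225.28700966]
```

View pics/v3.png

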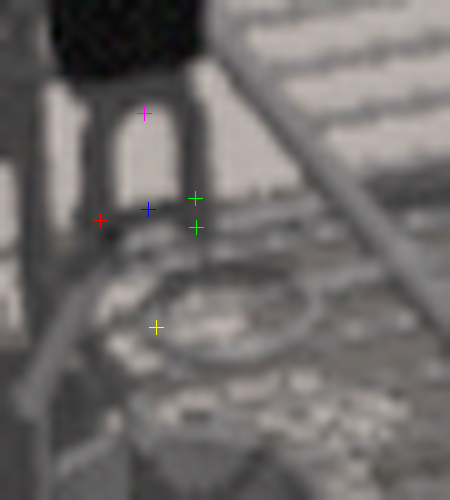

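Predicted shank, nose and bar all fall on the image, with the wire about 1 mm to the nose side of the middle. Lowering to just above gate contact.

>>> carry_out(
  grip=[1, 1, 1, 1, 1],
  linear=[
    [0.01, 0, 0],
    [0.01, 0, 0],
    [0.01, 0, 0],
    [0.01, 0, 0],
    [0, 0, 0],
  ],
  turn=[0, 0, 0, 0, 0],
)

```text
t: 10.1
eef_pos: [543.9, -20.9, 254.3]
tcp_rot: [3.052, 1.57, 2.983]
ft_force: [-0.1, 0.1, -2.1]
opening: 0.148
```

>>> carry_out(
  grip=[1, 1, 1, 1, 1],
  linear=[
    [0.003, 0, 0],
    [0.003, 0, 0],
    [0.003, 0, 0],
    [0.003, 0, 0],
    [0, 0, 0],
  ],
  turn=[0, 0, 0, 0, 0],
)

```text
t: 10.6
eef_pos: [544.1, -20.9, 249.2]
tcp_rot: [-0.271, 1.571, -0.341]
ft_force: [-2.1, -0.8, 0.8]
opening: 0.143
```

>>> carry_out(
  grip=[1, 1, 1, 1],
  linear=[
    [0.003, 0, 0],
    [0.003, 0, 0],
    [0.003, 0, 0],
    [0, 0, 0],
  ],
  turn=[0, 0, 0, 0],
)

```text
t: 11.0
eef_pos: [544.2, -20.9, 244.5]
tcp_rot: [-1.017, 1.571, -1.086]
ft_force: [-1.3, -0.1, 2.5]
opening: 0.147
```

>>> carry_out(
  grip=[1, 1, 1],
  linear=[
    [0.003, 0, 0],
    [0.003, 0, 0],
    [0, 0, 0],
  ],
  turn=[0, 0, 0],
)

```text
t: 11.3
eef_pos: [543.7, -20.9, 241.2]
tcp_rot: [-3.136, 1.569, 3.077]
ft_force: [-2.6, -0.8, 1.1]
opening: 0.147
```

>>> carry_out(
  grip=[1, 1, 1],
  linear=[
    [0.003, 0, 0],
    [0.003, 0, 0],
    [0, 0, 0],
  ],
  turn=[0, 0, 0],
)

```text
t: 11.6
eef_pos: [543.8, -20.8, 238.2]
tcp_rot: [3.089, 1.57, 3.02]
ft_force: [-2.9, -0.2, -0.6]
opening: 0.146
```

>>> carry_out(
  grip=[1, 1, 1],
  linear=[
    [0.003, 0, 0],
    [0.003, 0, 0],
    [0, 0, 0],
  ],
  turn=[0, 0, 0],
)

```text
t: 11.9
eef_pos: [543.7, -20.8, 235.1]
tcp_rot: [3.083, 1.569, 3.014]
ft_force: [-4.8, -1.1, -1.4]
opening: 0.148
```

>>> carry_out(
  grip=[1, 1, 1],
  linear=[
    [0.002, 0, 0],
    [0.002, 0, 0],
    [0, 0, 0],
  ],
  turn=[0, 0, 0],
)

```text
t: 12.2
eef_pos: [543.9, -20.8, 233.3]
tcp_rot: [3.088, 1.57, 3.019]
ft_force: [-4.6, -1.0, -1.8]
opening: 0.146
```

>>> carry_out(
  grip=[1, 1, 1],
  linear=[
    [0.002, 0, 0],
    [0.002, 0, 0],
    [0, 0, 0],
  ],
  turn=[0, 0, 0],
)

```text
t: 12.5
eef_pos: [544.1, -20.8, 231.3]
tcp_rot: [2.264, 1.57, 2.195]
ft_force: [-1.8, -1.3, -2.0]
opening: 0.144
```

>>> carry_out(
  grip=[1, 1],
  linear=[
    [0.002, 0, 0],
    [0, 0, 0],
  ],
  turn=[0, 0],
)

```text
t: 12.7
eef_pos: [544.8, -20.9, 230.7]
tcp_rot: [0.033, 1.569, -0.037]
ft_force: [0.0, 0.1, -2.4]
opening: 0.146
```

Force is back to the free weight alone, so the gate has snapped shut. Now rise gently to the gate.

>>> carry_out(
  grip=[1, 1, 1, 1, 1],
  linear=[
    [0, 0, 0],
    [-0.005, 0, 0],
    [-0.005, 0, 0],
    [-0.005, 0, 0],
    [0, 0, 0],
  ],
  turn=[0, 0, 0, 0, 0],
)

```text
t: 13.2
eef_pos: [544.4, -20.9, 238.7]
tcp_rot: [-0.06, 1.57, -0.13]
ft_force: [-0.1, 0.6, -2.3]
opening: 0.142
```

>>> carry_out(
  grip=[1, 1, 1, 1, 1],
  linear=[
    [-0.002, 0, 0],
    [0, 0, 0],
    [-0.002, 0, 0],
    [0, 0, 0],
    [0, 0, 0],
  ],
  turn=[0, 0, 0, 0, 0],
)

```text
t: 13.7
eef_pos: [544.2, -20.9, 240.1]
tcp_rot: [0.161, 1.571, 0.091]
ft_force: [0.8, -0.1, -3.0]
opening: 0.146
```

>>> carry_out(
  grip=[1, 1],
  linear=[
    [-0.002, 0, 0],
    [0, 0, 0],
  ],
  turn=[0, 0],
)

```text
t: 13.9
eef_pos: [544.2, -20.9, 241.3]
tcp_rot: [-0.138, 1.571, -0.208]
ft_force: [-1.2, -0.8, -2.4]
opening: 0.144
```

>>> carry_out(
  grip=[1, 1],
  linear=[
    [-0.002, 0, 0],
    [0, 0, 0],
  ],
  turn=[0, 0],
)

```text
t: 14.1
eef_pos: [544.2, -20.9, 242.2]
tcp_rot: [-0.681, 1.571, -0.751]
ft_force: [-0.4, 0.9, -2.2]
opening: 0.146
```

>>> carry_out(
  grip=[1, 1],
  linear=[
    [-0.001, 0, 0],
    [0, 0, 0],
  ],
  turn=[0, 0],
)

```text
t: 14.3
eef_pos: [544.1, -20.9, 242.5]
tcp_rot: [2.933, 1.571, 2.863]
ft_force: [0.1, 0.4, -4.7]
opening: 0.144
```

>>> carry_out(
  grip=[1, 1],
  linear=[
    [-0.001, 0, 0],
    [0, 0, 0],
  ],
  turn=[0, 0],
)

```text
t: 14.5
eef_pos: [544.1, -20.9, 242.8]
tcp_rot: [3.085, 1.57, 3.015]
ft_force: [1.0, -0.1, -8.3]
opening: 0.144
```

The gate holds at TCP z 242.8 with about 6 N of tug. Holding there.

>>> carry_out(
  grip=[1, 1, 1, 1],
  linear=[
    [0, 0, 0],
    [0, 0, 0],
    [0, 0, 0],
    [0, 0, 0],
  ],
  turn=[0, 0, 0, 0],
)

```text
t: 14.9
eef_pos: [544.1, -20.9, 242.9]
tcp_rot: [3.077, 1.57, 3.007]
ft_force: [0.3, 0.1, -10.4]
opening: 0.142
```

>>> carry_out(
  grip=[1, 1, 1],
  linear=[
    [0, 0, 0],
    [0, 0, 0],
    [0, 0, 0],
  ],
  turn=[0, 0, 0],
)

```text
t: 15.2
eef_pos: [544.1, -20.9, 243.0]
tcp_rot: [3.03, 1.57, 2.961]
ft_force: [0.8, 0.2, -11.5]
opening: 0.148
```

Held above 2.5 N for 0.9 s, creeping up to about 9 N, so lower now.

>>> carry_out(
  grip=[1, 1, 1, 1, 1],
  linear=[
    [0.006, 0, 0],
    [0.006, 0, 0],
    [0.006, 0, 0],
    [0.006, 0, 0],
    [0, 0, 0],
  ],
  turn=[0, 0, 0, 0, 0],
)

```text
t: 15.7
eef_pos: [544.1, -20.9, 230.9]
tcp_rot: [3.12, 1.571, 3.05]
ft_force: [0.0, 0.1, -1.9]
opening: 0.143
```

>>> carry_out(
  grip=[1, 1, 1, 1, 1],
  linear=[
    [0.002, 0, 0],
    [0.002, 0, 0],
    [0.001, 0, 0],
    [0, 0, 0],
    [0, 0, 0],
  ],
  turn=[0, 0, 0, 0, 0],
)

```text
t: 16.2
eef_pos: [544.2, -20.9, 228.7]
tcp_rot: [-0.226, 1.571, -0.295]
ft_force: [-0.1, -0.5, -1.9]
opening: 0.144
```

>>> carry_out(
  grip=[1, 1, 1],
  linear=[
    [0.001, 0, 0],
    [0, 0, 0],
    [0, 0, 0],
  ],
  turn=[0, 0, 0],
)

```text
t: 16.5
eef_pos: [544.2, -20.9, 228.1]
tcp_rot: [-0.217, 1.571, -0.287]
ft_force: [-0.2, 0.2, -1.0]
opening: 0.141
```

>>> carry_out(
  grip=[1, 1, 1],
  linear=[
    [0.001, 0, 0],
    [0, 0, 0],
    [0, 0, 0],
  ],
  turn=[0, 0, 0],
)

```text
t: 16.8
eef_pos: [544.2, -20.9, 227.6]
tcp_rot: [0.082, 1.571, 0.012]
ft_force: [-0.3, 1.2, -1.8]
opening: 0.146
```

>>> carry_out(
  grip=[1, 1, 1],
  linear=[
    [0.001, 0, 0],
    [0, 0, 0],
    [0, 0, 0],
  ],
  turn=[0, 0, 0],
)

```text
t: 17.1
eef_pos: [544.2, -20.9, 227.2]
tcp_rot: [-0.344, 1.571, -0.414]
ft_force: [0.5, 0.3, -2.5]
opening: 0.146
```

>>> carry_out(
  grip=[1, 1, 1],
  linear=[
    [0.001, 0, 0],
    [0, 0, 0],
    [0, 0, 0],
  ],
  turn=[0, 0, 0],
)

```text
t: 17.4
eef_pos: [544.2, -20.9, 226.6]
tcp_rot: [0.002, 1.571, -0.068]
ft_force: [-0.9, -0.9, -1.4]
opening: 0.147
```

>>> carry_out(
  grip=[1, 1, 1],
  linear=[
    [0.001, 0, 0],
    [0, 0, 0],
    [0, 0, 0],
  ],
  turn=[0, 0, 0],
)

```text
t: 17.7
eef_pos: [544.2, -20.9, 226.2]
tcp_rot: [-0.083, 1.571, -0.153]
ft_force: [-0.8, -0.3, -1.1]
opening: 0.149
```

>>> carry_out(
  grip=[1, 1, 1],
  linear=[
    [0.0005, 0, 0],
    [0, 0, 0],
    [0, 0, 0],
  ],
  turn=[0, 0, 0],
)

```text
t: 18.0
eef_pos: [544.2, -20.9, 226.0]
tcp_rot: [-0.165, 1.571, -0.235]
ft_force: [-0.6, 0.3, -1.3]
opening: 0.145
```

>>> carry_out(
  grip=[1, 1, 1],
  linear=[
    [0.0005, 0, 0],
    [0, 0, 0],
    [0, 0, 0],
  ],
  turn=[0, 0, 0],
)

```text
t: 18.3
eef_pos: [544.3, -20.9, 225.9]
tcp_rot: [-0.078, 1.57, -0.148]
ft_force: [-0.5, -0.2, 3.1]
opening: 0.147
```

>>> carry_out(
  grip=[1, 0.5, -0.2, -0.2, -0.2],
  linear=[
    [-0.0005, 0, 0],
    [0, 0, 0],
    [0, 0, 0],
    [0, 0, 0],
    [0, 0, 0],
  ],
  turn=[0, 0, 0, 0, 0],
)

```text
t: 18.8
eef_pos: [544.2, -20.9, 225.8]
tcp_rot: [1.286, 1.571, 1.216]
ft_force: [0.6, 0.0, -0.2]
opening: 0.426
```

>>> carry_out(
  grip=[-0.2, -0.2, -0.2, -0.2, -0.2],
  linear=[
    [0, 0, 0],
    [0, 0, 0],
    [0, 0, 0],
    [0, 0, 0],
    [0, 0, 0],
  ],
  turn=[0, 0, 0, 0, 0],
)

```text
t: 19.3
eef_pos: [544.2, -20.9, 225.9]
tcp_rot: [0.17, 1.571, 0.1]
ft_force: [0.6, -0.3, -0.8]
opening: 0.598
```

```bash
python3 - <<'E'
from h import *
from cell import env,cams
s=env.state();print(s['t'],s['opening'],s['ft_force'])
im=cams.read_camera('side')
cv2.imwrite('pics/v4.png',cv2.resize(im[150:260,250:360],None,fx=5,fy=5,interpolation=2))
E
```

```text
19.3 0.598431768849563 [ 0.6247532  -0.28587384 -0.80746864]
```

View pics/v4.png

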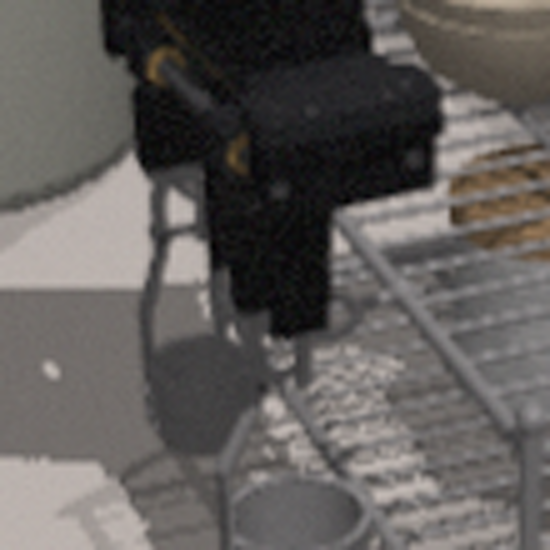

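The dipper hangs on the ring and the fingers are clear of it. Going straight up.

>>> carry_out(
  grip=[-0.2, -0.2, -0.2, -0.2, -0.2],
  linear=[
    [-0.02, 0, 0],
    [-0.04, 0, 0],
    [-0.06, 0, 0],
    [-0.06, 0, 0],
    [-0.04, 0, 0],
  ],
  turn=[0, 0, 0, 0, 0],
)

```text
t: 19.85
eef_pos: [544.4, -20.9, 338.8]
tcp_rot: [-0.093, 1.568, -0.163]
ft_force: [0.0, -0.4, 0.3]
opening: 0.6
```

>>> carry_out(
  grip=[-0.2, -0.2, -0.2, -0.2, -0.2],
  linear=[
    [0, 0, -0.04],
    [0, 0, -0.06],
    [0, 0, -0.06],
    [0, 0, 0],
    [0, 0, 0],
  ],
  turn=[0, 0, 0, 0, 0],
)

```text
t: 20.35
eef_pos: [464.5, -15.3, 337.0]
tcp_rot: [-0.1, 1.569, -0.17]
ft_force: [0.1, -0.2, 0.7]
opening: 0.597
```

>>> carry_out(
  grip=[-0.2, -0.2, -0.2, -0.2, -0.2],
  linear=[
    [0, 0, 0],
    [0, 0, 0],
    [0, 0, 0],
    [0, 0, 0],
    [0, 0, 0],
  ],
  turn=[0, 0, 0, 0, 0],
)

```text
t: 20.85
eef_pos: [464.5, -15.3, 335.7]
tcp_rot: [3.013, 1.571, 2.943]
ft_force: [-0.3, 0.8, -0.0]
opening: 0.597
```

```bash
python3 - <<'E'
from h import *
from cell import env,cams
s=env.state();print(s['t'],s['opening'],s['ft_force'],s['eef_pos'])
D=cams.camera_info('side');im=cams.read_camera('side');im2=cams.read_camera('side')
print('motion',np.abs(cv2.blur(im,(3,3)).astype(int)-cv2.blur(im2,(3,3)))[160:260,260:340].max())
for dx,dz in ((-14,120),(6,120),(-4,141),(-7,192)):
    print(dz,((proj(D,np.array([547.5,-20.4,197.5])+np.array([.9973*(dx+4),-.07*(dx+4),dz-141]))-[250,150])*5+2).round())
cv2.imwrite('pics/v5.png',cv2.resize(im[150:260,250:360],None,fx=5,fy=5,interpolation=2))
E
```

```text
20.85 0.5968558770723028 [-0.34016129  0.83633979 -0.00984713] [464.51705169 -15.30256193 335.72869467]
motion 9
120 [255. 376.]
120 [302. 365.]
141 [277. 325.]
192 [265. 212.]
```

View pics/v5.png

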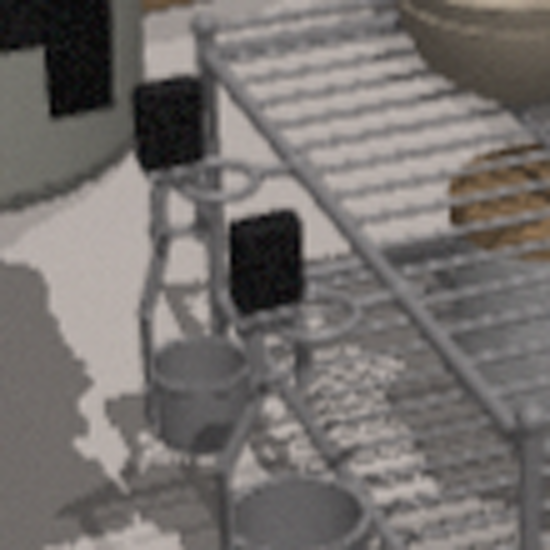

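```bash
python3 -c "
from cell import env
print(env.job_done())"
```

```text
the job is handed in; nothing more can be done
None
```

The large dipper now hangs by its hook on the free ring, and I handed the job in at about 21 s of the 64 s allowed. `job_done` gives no verdict, so the result below rests on my own readings.

- **Pressing on:** I felt up to about 5 N while pushing the hook down. The force then fell back to the dipper's own weight about 4 mm short of the bow, which I took as the gate snapping shut.
- **Tug:** It held for about 0.9 s. I meant to stop at 5 N, but the force crept from about 6 N to 9 N while held. That is above half a kilo but still under the 10 N and 15 N limits.
- **Lowering:** The dipper touched down on the ring with about 5 N, and I eased off before opening the fingers.
- **Last checks:** The final side view shows the dipper upright and at rest on the ring. The small dipper is still on its own ring, and the wrist force is about zero with the gripper well clear. The gate can't be seen clearly in that picture, so "shut" rests on the snap and the tug.
- **Slight disagreements:** Two views put the ring's front bar at about 198 mm, while the side camera suggested roughly 1 mm lower. From the opposing contacts, gate shut and hook seated, I got about 197 mm. My height for the grip's top came out at 188.5 mm against the stated 192 mm.

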